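# Put four flat battery packs on their own chargers

## Task

The four flat battery packs standing in the plywood caddy need charging: move them over to the row of chargers, each one stem down into the charger of its own colour, sitting squarely and fully down on it. Lower them in gently rather than dropping them, and leave the glue bottle standing where it is.

Things in the scene. Friction and masses are not known exactly. Their poses are not given: they have to be found in the camera images.
- pack_red: slim red battery pack, 0.22 kg, stem down in the caddy. Foot (the grip; red, lowest 10 mm black): 46 mm in own x, 58 in y, 38 high. Black stem below it: 24 mm (x) by 30 (y), 50 long. Origin: centre of the foot's underside (shoulder); z up: foot's top at +38 mm, stem's end at -50. The shoulder rests on the deck round a well. Either way round fits.
- pack_yellow: slim yellow battery pack, 0.22 kg, stem down in the caddy. Foot (the grip; yellow, lowest 10 mm black): 46 mm in own x, 58 in y, 38 high. Black stem below it: 24 mm (x) by 30 (y), 50 long. Origin: centre of the foot's underside (shoulder); z up: foot's top at +38 mm, stem's end at -50. The shoulder rests on the deck round a well. Either way round fits.
- pack_green: slim green battery pack, 0.22 kg, stem down in the caddy. Foot (the grip; green, lowest 10 mm black): 46 mm in own x, 58 in y, 38 high. Black stem below it: 24 mm (x) by 30 (y), 50 long. Origin: centre of the foot's underside (shoulder); z up: foot's top at +38 mm, stem's end at -50. The shoulder rests on the deck round a well. Either way round fits.
- pack_blue: slim blue battery pack, 0.22 kg, stem down in the caddy. Foot (the grip; blue, lowest 10 mm black): 46 mm in own x, 58 in y, 38 high. Black stem below it: 24 mm (x) by 30 (y), 50 long. Origin: centre of the foot's underside (shoulder); z up: foot's top at +38 mm, stem's end at -50. The shoulder rests on the deck round a well. Either way round fits.
- charger_red: fixed black charger, 80 mm (own x) by 70 (y) by 70 high, red collar as its deck and red front panel; one of four in a row, 76 mm apart in y, any order, on a 12 mm board, a low white power bar behind (+x). Origin: centre of its underside, z up; deck at +70 mm. Open well on its axis: 38 mm (x) by 44 (y), 62 deep: 7 mm play each side of a pack's stem.
- charger_yellow: fixed black charger, 80 mm (own x) by 70 (y) by 70 high, yellow collar as its deck and yellow front panel; one of four in a row, 76 mm apart in y, any order, on a 12 mm board, a low white power bar behind (+x). Origin: centre of its underside, z up; deck at +70 mm. Open well on its axis: 38 mm (x) by 44 (y), 62 deep: 7 mm play each side of a pack's stem.
- charger_green: fixed black charger, 80 mm (own x) by 70 (y) by 70 high, green collar as its deck and green front panel; one of four in a row, 76 mm apart in y, any order, on a 12 mm board, a low white power bar behind (+x). Origin: centre of its underside, z up; deck at +70 mm. Open well on its axis: 38 mm (x) by 44 (y), 62 deep: 7 mm play each side of a pack's stem.
- charger_blue: fixed black charger, 80 mm (own x) by 70 (y) by 70 high, blue collar as its deck and blue front panel; one of four in a row, 76 mm apart in y, any order, on a 12 mm board, a low white power bar behind (+x). Origin: centre of its underside, z up; deck at +70 mm. Open well on its axis: 38 mm (x) by 44 (y), 62 deep: 7 mm play each side of a pack's stem.
- caddy: fixed plywood caddy, 90 mm (own x) by 300 (y) by 82 high; four wells, 38 mm (x) by 44 (y), in its top board at y = -108, -36, +36, +108 mm, one pack in each, in any order, within 5 degrees of square. Origin: centre of its underside, z up.
- glue: white glue bottle with an orange cap, diameter 44 mm, 135 mm tall, 0.22 kg, standing loose on the table between the caddy and the chargers. Origin: centre of its underside, z up.
There are look-alikes about, which are no part of the job. There is more than one size of the glue; the job needs the smaller.

How it is judged:
At the end, for the whole second after the job is handed in: Each pack in the charger of its own colour: within 13 mm of its axis, shoulder on the deck (3.5 mm), upright (4.5 deg), within 20 deg of square either way round, released, at rest; the glue bottle upright and within 3 cm of its start (horizontal distance between pack_red and charger_red below 0.013 m and z of pack_red in the frame of charger_red between 0.066 and 0.0735 m and angle between each of pack_red, pack_yellow, pack_green, pack_blue's own z axis and vertical below 0.08 rad and angle between the x axis of pack_red and the x axis of charger_red, either way round below 0.35 rad and linear speed of each of pack_red, pack_yellow, pack_green, pack_blue below 0.02 m/s and angular speed of each of pack_red, pack_yellow, pack_green, pack_blue below 0.2 rad/s and contact force between each of pack_red, pack_yellow, pack_green, pack_blue and the fingers below 0.1 N and horizontal distance between pack_yellow and charger_yellow below 0.013 m and z of pack_yellow in the frame of charger_yellow between 0.066 and 0.0735 m and angle between the x axis of pack_yellow and the x axis of charger_yellow, either way round below 0.35 rad and horizontal distance between pack_green and charger_green below 0.013 m and z of pack_green in the frame of charger_green between 0.066 and 0.0735 m and angle between the x axis of pack_green and the x axis of charger_green, either way round below 0.35 rad and horizontal distance between pack_blue and charger_blue below 0.013 m and z of pack_blue in the frame of charger_blue between 0.066 and 0.0735 m and angle between the x axis of pack_blue and the x axis of charger_blue, either way round below 0.35 rad and angle between glue's own z axis and vertical below 0.15 rad and distance of glue from where it was at the start of the episode below 0.03 m); the robot touches nothing.
It fails at once if the glue bottle is knocked over or pushed more than 3 cm from where it stood (angle between glue's own z axis and vertical above 0.4 rad or distance of glue from where it was at the start of the episode above 0.03 m).
It fails at once if a pack is rammed into its charger (more than 60 N between them) (contact force between pack_red and charger_red above 60 N or contact force between pack_yellow and charger_yellow above 60 N or contact force between pack_green and charger_green above 60 N or contact force between pack_blue and charger_blue above 60 N).
It fails at once if a pack is dropped into its charger (falling free while still 1 cm or more too high) ((horizontal distance between pack_red and charger_red below 0.02 m and z of pack_red in the frame of charger_red above 0.08 m and linear speed of pack_red above 0.2 m/s and contact force between pack_red and the fingers below 0.05 N) or (horizontal distance between pack_yellow and charger_yellow below 0.02 m and z of pack_yellow in the frame of charger_yellow above 0.08 m and linear speed of pack_yellow above 0.2 m/s and contact force between pack_yellow and the fingers below 0.05 N) or (horizontal distance between pack_green and charger_green below 0.02 m and z of pack_green in the frame of charger_green above 0.08 m and linear speed of pack_green above 0.2 m/s and contact force between pack_green and the fingers below 0.05 N) or (horizontal distance between pack_blue and charger_blue below 0.02 m and z of pack_blue in the frame of charger_blue above 0.08 m and linear speed of pack_blue above 0.2 m/s and contact force between pack_blue and the fingers below 0.05 N)).
It also fails if it takes over 109 s, if anything falls off the work surface, if the arm or the gripper's body presses on something with over 40 N, if the wrist force passes 120 N, or if a joint passes its speed limit or range.

## Robot

A 6-joint arm with a two-finger parallel gripper is mounted at the origin on the work surface. World frame = base frame: x ahead of the robot, y to its left, z up, the work surface at z = 0. Lengths are in m, angles in rad, forces in N, time in s.
With the tool pointing down it reaches from about 0.35 to 0.975 m from the base axis. Payload 4.9 kg.
Tool frame: the origin (TCP) lies on the centre line of the jaws, within the pads' length; the fingertips stand manip.tip_reach ahead of it and the grasp point (between the pads) is the TCP (manip.tip_reach is the distance from the TCP to the fingertips, in m); z points along the fingers, y is the line along which they close (so a half turn about z gives the same grasp; the last joint's range is limited). The gripper opens to 85 mm and grips with 20 to 120 N. Pads are 22 mm wide; open, the fingers measure 114 mm over their backs; the gripper's body (76 mm by 85 mm) begins 54 mm behind the grasp point. The pads swing forward as they close: fully open they stand 13 mm farther back than shut.
Start: joints at [1.095, 0.053, 1.613, -0, 1.476, -0.119], TCP at [0.218, 0.586, 0.223] pointing down, gripper open.
Joint ranges: [-3.01, 3.01], [-1.01, 2.22], [0.06, 2.58], [-1.02, 4.17], [0.09, 2.62], [-3.14, 3.14]. Speed limits (rad/s): [2.57, 2.57, 3.14, 3.14, 3.14, 3.14].

## Interface

Orientations are given as a unit quaternion [w, x, y, z].
In Python, from plant import manip gives the robot as it stands. The module is installed in compiled form; this text tells all that it offers.
- The arm moves only by the tool move_arm, never from a script. Its argument "rows" is a list of rows, each a list of 7 numbers: the shift along the tool's x, y, z in cm, then the turn, a rotation vector about the tool's x, y, z in degrees, then the opening, from -1 (shut) to 1 (fully open). In form: [[tx, ty, tz, ax, ay, az, jaw], ...]. A call has 1 to 20 rows; each row shifts and turns the commanded pose from where the row before left it, along the tool's axes as they then stand; what a row does not reach is not made up. A row lasts 1/12 s, in which the tool goes at most 41.7 mm and 7.16 degrees, less where a joint would pass 70% of its speed; a pose out of reach is approached as far as the arm can. A call is refused whole if a number of a shift passes 4.17 or a number of a turn 7.16, either way. A call with a gripper value outside its range is refused whole. The fingers move at their own pace and stop on an object; the grip force is fixed at half the most. Time passes only in rows, so rows that do not move let the fingers close. It gives the time, the measured TCP pose, the force, the opening and the grip force at its end, in the units of the state.
- manip.state(): the state, without advancing time (a new reading comes with each control period).
- manip.grab_frame(name): name is "side" or "top" or "wrist"; returns a dict with "img" (480x640x3 uint8, blue, green, red), "mtx" (3x3 intrinsics, pixels), "R" (3x3) and "t" (3): a world point X has camera coordinates R X + t. Camera axes: x right, y down, z forward; pixel columns grow to the right and rows downward; lengths in m; the calibration is good to about 2 mm. A picture is of the moment at which its call begins. There is no depth.
- manip.job_done(): hands the job in; it is judged then, once.
The state is a dict: "time": time; "joint_pos": joint angles; "joint_vel": joint speeds; "joint_efforts": joint torques, N m; "tool_pos": TCP position; "tool_rot": TCP orientation; "contact_force": force on the tool from outside, world axes, zero at the start; "ft_torque": the same for the moment, N m; "gripper_width": opening from 0.0 (shut) to 1.0 (fully open); "grasp_force": force on a finger pad.
Only numpy, scipy, OpenCV 4.12 (cv2) and the standard library are available. Lean on these libraries where they do the work, as an engineer would, in place of code of your own. Each camera call takes 0.05 s, during which the arm holds its last target. There are 200 camera calls.

## Working session

There is one attempt and no reset: what is moved stays moved. The work goes in short steps, Python scripts to look and compute and a tool call to move; the robot and the scene stay as the last step left them, time stands still between calls to the robot, and variables do not carry over. Pictures are saved under pics/ and viewed, at most 14 in all, crops included, and the job is handed in when it is done.

Besides the shell and the picture viewer there is one more tool, called in YAML: its name, and indented under it one key for each argument. move_arm: Moves the arm, as the interface text tells. Its arguments: {"type":"object","properties":{"rows":{"type":"array","items":{"type":"array","items":{"type":"number"}}}},"required":["rows"]}

```bash
mkdir -p pics; python3 - <<'E'
from plant import manip
import cv2,numpy as np
print(manip.state(), manip.tip_reach)
for n in("top","side"):
    f=manip.grab_frame(n); cv2.imwrite(f"pics/{n}0.png",f["img"]); np.savez(f"{n}0.npz",**f); print(n,f["mtx"].tolist(),(-f["R"].T@f["t"]).tolist(),f["R"].round(3).tolist())
E
```

```text
{'time': 0.0, 'joint_pos': array([ 1.09499465e+00,  5.33556840e-02,  1.61430404e+00, -1.98018046e-06,
        1.47598161e+00, -1.19014199e-01]), 'joint_vel': array([ 1.10814736e-03, -5.99230851e-04,  4.21395655e-05,  1.50887128e-03,
        7.99407409e-05, -5.96224000e-04]), 'joint_efforts': array([-5.16854889e-04, -3.93680978e+01, -3.70179927e+01, -1.77190377e-04,
        7.23450183e-03, -4.38232448e-06]), 'tool_pos': array([0.21800473, 0.58506439, 0.22175776]), 'tool_rot': array([-2.99232410e-04,  1.77448847e-01,  9.84129492e-01, -9.79656614e-04]), 'contact_force': array([-0.43242518,  0.13125408,  0.16505287]), 'ft_torque': array([ 0.00070001,  0.00866642, -0.00727832]), 'grasp_force': 0.0, 'gripper_width': 0.9989930583941716} 0.019
top [[479.8962300663319, 0.0, 320.0015892083779], [0.0, 479.8962300663319, 239.05162349062786], [0.0, 0.0, 1.0]] [0.38310858642711293, -0.016346224364846028, 1.0026943441761922] [[0.009, -1.0, -0.027], [-0.991, -0.005, -0.136], [0.136, 0.028, -0.99]]
side [[523.847522308175, 0.0, 320.50065946087153], [0.0, 523.847522308175, 237.86652346598677], [0.0, 0.0, 1.0]] [0.24413502141373622, -0.6940678561739544, 0.7792430991334968] [[0.948, -0.317, -0.007], [-0.22, -0.64, -0.736], [0.229, 0.7, -0.677]]
```

View pics/top0.png

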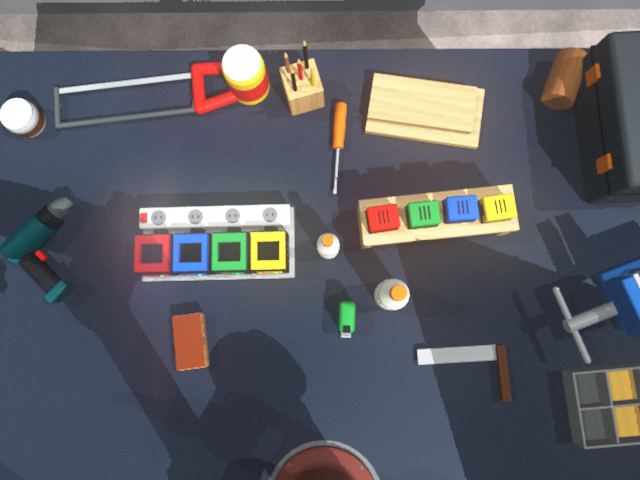

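View pics/side0.png

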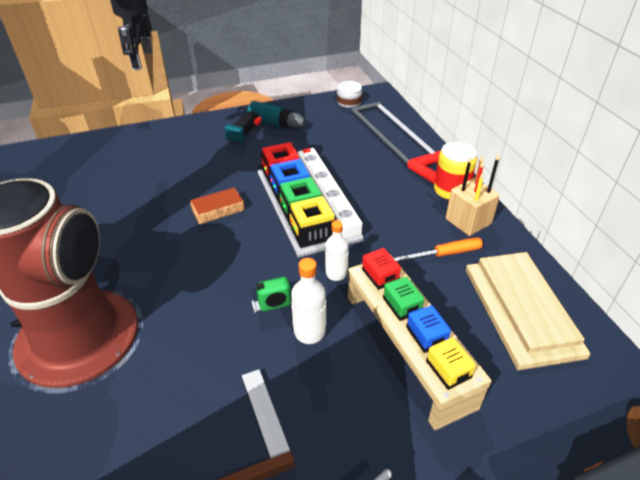

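The top view shows the packs red (382,218), green (424,213), blue (462,208) and yellow (498,206). The chargers are red (152,253), blue (190,252), green (229,251) and yellow (268,251), with the small glue bottle at (328,245). The side view shows the same order and the bigger look-alike bottle at (309,300).

```bash
cat > h.py <<'E'
import cv2,numpy as np
HUE={'red':[(0,6),(174,180)],'yellow':[(22,33)],'green':[(48,75)],'blue':[(102,120)]}
def mask(img,c,s=140,v=60):
    h=cv2.cvtColor(img,cv2.COLOR_BGR2HSV); m=np.zeros(img.shape[:2],np.uint8)
    for a,b in HUE[c]: m|=cv2.inRange(h,(a,s,v),(b,255,255))
    return m
def ray(f,p):
    C=-f["R"].T@f["t"]; d=f["R"].T@np.linalg.inv(f["mtx"])@[p[0],p[1],1]; return C,d/np.linalg.norm(d)
def plane(f,p,z):
    C,d=ray(f,p); return C+d*(z-C[2])/d[2]
def tri(f,p,g,q):
    C,d=ray(f,p);D,e=ray(g,q)
    s,t=np.linalg.lstsq(np.c_[d,-e],D-C,rcond=None)[0]
    return (C+d*s+D+e*t)/2, np.linalg.norm(C+d*s-D-e*t)
E
python3 - <<'E'
from h import *
F={n:np.load(n+"0.npz") for n in("top","side")}
# hole = inner contour of collar
boxes={'top':dict(ch=(130,225,295,278),pk=(355,190,520,235)),'side':dict(ch=(255,140,340,245),pk=(350,245,490,390))}
for c in HUE:
    H={};P={}
    for n,f in F.items():
        img=f["img"]
        for k in('ch','pk'):
            x0,y0,x1,y1=boxes[n][k]; m=np.zeros(img.shape[:2],np.uint8); m[y0:y1,x0:x1]=mask(img,c)[y0:y1,x0:x1]
            if k=='ch':
                cs,h=cv2.findContours(m,cv2.RETR_CCOMP,cv2.CHAIN_APPROX_NONE)
                holes=[q for q,hh in zip(cs,h[0]) if hh[3]>=0 and cv2.contourArea(q)>40]
                q=max(holes,key=cv2.contourArea) if holes else None
                if q is not None:
                    M=cv2.moments(q);H[n]=(M['m10']/M['m00'],M['m01']/M['m00']);print(c,n,'hole',np.round(H[n],1),cv2.contourArea(q))
            else:
                hsv=cv2.cvtColor(img,cv2.COLOR_BGR2HSV); v=hsv[...,2][m>0]
                q=max(cv2.findContours(m,0,1)[0],key=cv2.contourArea)
                P[n]=cv2.minAreaRect(q); print(c,n,'pack',np.round(P[n][0],1),np.round(P[n][1],1),round(P[n][2],1),'V',np.percentile(v,[5,25,50,75,95]))
    if len(H)==2: X,e=tri(F['top'],H['top'],F['side'],H['side']);print('  CH',X.round(4),e.round(4))
    X,e=tri(F['top'],P['top'][0],F['side'],P['side'][0]);print('  PK',X.round(4),e.round(4))
a=F['top']["img"][170:310,120:530];cv2.imwrite("pics/a.png",cv2.resize(a,None,fx=1.95,fy=1.95,interpolation=cv2.INTER_CUBIC))
s=F['side']["img"][130:400,250:500];cv2.imwrite("pics/b.png",cv2.resize(s,None,fx=2.2,fy=2.2,interpolation=cv2.INTER_CUBIC))
E
```

```text
red top hole [150.9 252.9] 523.5
red top pack [382.7 217.7] [25.7 31.8] 81.9 V [162.5 244.  254.  254.  255. ]
red side hole [279.8 154.1] 65.0
red side pack [380.8 265.6] [39.2 30.5] 51.3 V [127.5 229.  249.  255.  255. ]
  CH [0.4811 0.3395 0.0806] 0.0015
  PK [ 0.5468 -0.1088  0.1124] 0.0015
yellow top hole [268.1 250.4] 419.5
yellow top pack [498.2 207.3] [25.9 34.5] 81.9 V [183.1 249.  255.  255.  255. ]
yellow side hole [311.7 211.1] 118.5
yellow side pack [450.9 360.9] [47.2 35.3] 52.4 V [187. 246. 255. 255. 255.]
  CH [0.4873 0.1099 0.0825] 0.0019
  PK [ 0.5678 -0.3249  0.1107] 0.0012
green top pack [423.5 205.5] [ 7. 27.] 90.0 V [216.55 221.75 223.   225.   226.9 ]
green side hole [300.3 190.3] 114.0
green side pack [402.6 295.8] [40.2 29.8] 52.4 V [127.55 164.75 212.5  231.   234.  ]
  PK [ 0.5633 -0.1836  0.1091] 0.0147
blue top hole [190.  252.2] 437.0
blue top pack [462.5 208. ] [24.2 30.6] 85.2 V [213. 243. 252. 252. 253.]
blue side hole [289.5 171.5] 71.0
blue side pack [427.8 324.7] [43.  34.4] 56.3 V [119. 214. 247. 253. 254.]
  CH [0.483  0.2624 0.0814] 0.0017
  PK [ 0.5642 -0.2565  0.1167] 0.0003
```

View pics/a.png

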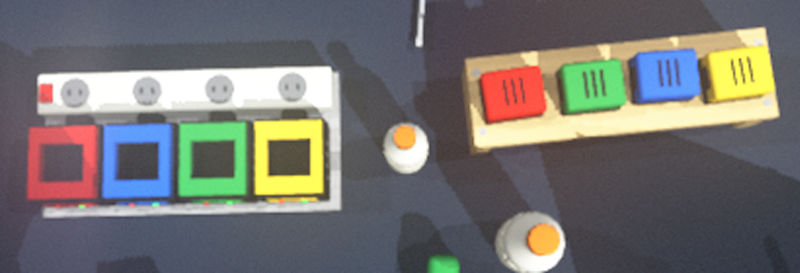

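View pics/b.png

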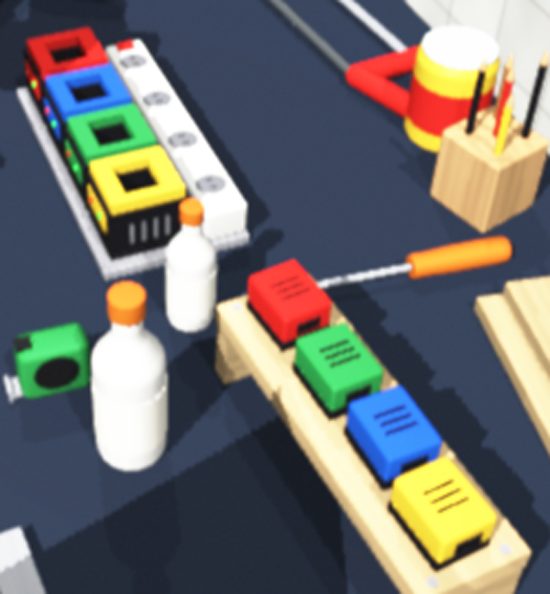

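Crops: the wells show clearly, and the packs' top faces are visible with dark vents. The caddy is yawed about +5.5° and the chargers about +1.5°. I'm now moving the wrist camera over the caddy.

move_arm:
  rows:
    - [0,0,-0.8,0,0,6.4,1]
    - [0,0,-0.8,0,0,6.4,1]
    - [0,0,-0.8,0,0,6.4,1]
    - [0,0,-0.8,0,0,6.4,1]
    - [0,0,-0.8,0,0,6.4,1]
    - [0,0,-0.8,0,0,6.4,1]
    - [0,0,-0.8,0,0,6.4,1]
    - [0,0,-0.8,0,0,6.4,1]
    - [0,0,-0.8,0,0,6.4,1]
    - [0,0,-0.8,0,0,6.4,1]
    - [-1.9,0.6,0,0,0,0,1]
    - [-3.8,1.2,0,0,0,0,1]
    - [-3.8,1.2,0,0,0,0,1]
    - [-3.8,1.2,0,0,0,0,1]
    - [-3.8,1.2,0,0,0,0,1]
    - [-3.8,1.2,0,0,0,0,1]
    - [-3.8,1.2,0,0,0,0,1]
    - [-3.8,1.2,0,0,0,0,1]
    - [-3.8,1.2,0,0,0,0,1]
    - [-3.8,1.2,0,0,0,0,1]

```text
time: 1.77
tool_pos: [0.3667, 0.2355, 0.3026]
tool_rot: [0.0, 0.672, 0.741, -0.0]
contact_force: [1.3, -0.2, 0.5]
gripper_width: 1.002
grasp_force: 0.0
```

move_arm:
  rows:
    - [-3.8,1.2,0,0,0,0,1]
    - [-3.8,1.2,0,0,0,0,1]
    - [-3.8,1.2,0,0,0,0,1]
    - [-3.8,1.2,0,0,0,0,1]
    - [-3.8,1.2,0,0,0,0,1]
    - [-3.8,1.2,0,0,0,0,1]
    - [-3.8,1.2,0,0,0,0,1]
    - [-1.9,0.6,0,0,0,0,1]
    - [0,0,0,0,0,0,1]
    - [0,0,0,0,0,0,1]

```text
time: 2.6
tool_pos: [0.4837, -0.0383, 0.3022]
tool_rot: [-0.001, 0.673, 0.74, -0.0]
contact_force: [-0.9, 0.3, 0.7]
gripper_width: 0.998
grasp_force: 0.0
```

```bash
python3 - <<'E'
from plant import manip
from h import *
s=manip.state();print(s["time"],s["tool_pos"],s["tool_rot"],s["joint_pos"].round(2))
f=manip.grab_frame("wrist"); cv2.imwrite("pics/w1.png",f["img"]); np.savez("w1.npz",**f);print(-f["R"].T@f["t"],f["R"].round(2).tolist(),f["mtx"][0,0])
E
```

```text
2.6 [ 0.48369221 -0.03831562  0.30220287] [-9.20135514e-04  6.72836531e-01  7.39790555e-01 -3.01236110e-04] [-0.23 -0.32  1.82  0.    1.64 -0.33]
[0.47702309 0.03259796 0.45343891] [[1.0, 0.1, -0.0], [0.09, -0.96, 0.28], [0.03, -0.28, -0.96]] 365.0913322462208
```

View pics/w1.png

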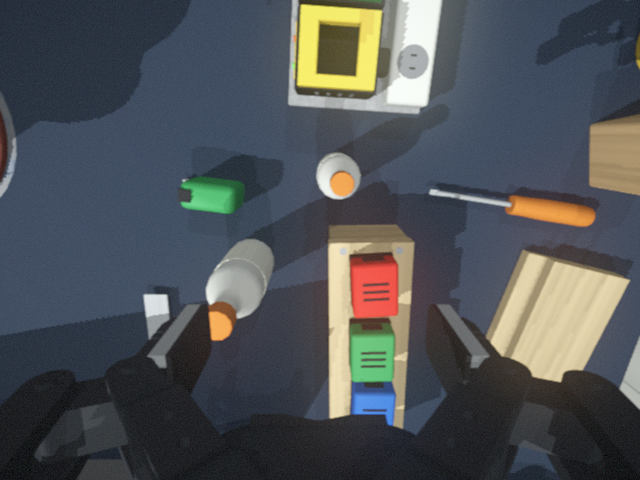

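The wrist view shows the small glue bottle with its cap at (342,183). The red pack's top is at (375,290), green at (372,352) and blue at (372,400), partly hidden. Moving on gives the second viewpoint.

move_arm:
  rows:
    - [-2,1,0,0,0,0,1]
    - [-3.5,1.2,0,0,0,0,1]
    - [-3.5,1.2,0,0,0,0,1]
    - [-3.5,1.2,0,0,0,0,1]
    - [-2,0.5,0,0,0,0,1]
    - [0,0,0,0,0,0,1]
    - [0,0,0,0,0,0,1]

```text
time: 3.23
tool_pos: [0.5487, -0.1761, 0.3026]
tool_rot: [-0.001, 0.672, 0.741, 0.0]
contact_force: [-0.1, 0.2, -0.2]
gripper_width: 1.003
grasp_force: 0.0
```

```bash
python3 - <<'E'
from plant import manip
from h import *
import h
h.HUE['green']=[(48,85)]
s=manip.state();print(s["time"],s["tool_pos"],s["tool_rot"])
f=manip.grab_frame("wrist"); cv2.imwrite("pics/w2.png",f["img"]); np.savez("w2.npz",**f);print(-f["R"].T@f["t"])
for n in("w1","w2","top0","side0"):
    g=dict(np.load(n+".npz"))
    for c in HUE:
        m=mask(g["img"],c)
        for q in cv2.findContours(cv2.morphologyEx(m,cv2.MORPH_CLOSE,np.ones((3,3))),0,1)[0]:
            if cv2.contourArea(q)>300: r=cv2.minAreaRect(q); print(n,c,np.round(r[0],1),np.round(r[1],1),round(r[2],1),cv2.approxPolyDP(q,4,True)[:,0].tolist())
E
```

```text
3.2333 [ 0.54867799 -0.17608281  0.30262359] [-6.68383845e-04  6.71818274e-01  7.40715703e-01  8.66638167e-05]
[ 0.5416796  -0.10522215  0.45386443]
w1 red [374.3 286.5] [62.3 47. ] 87.7 [[392, 256], [351, 259], [356, 318], [397, 313], [397, 265]]
w1 yellow [334.8  45.7] [78.7 86.1] 2.9 [[300, 4], [297, 85], [372, 90], [358, 82], [369, 77], [363, 75], [359, 59], [361, 43], [372, 34], [376, 10]]
w1 green [212.  194.4] [62.1 33.4] 7.1 [[182, 184], [191, 190], [191, 199], [194, 194], [211, 201], [218, 195], [218, 202], [225, 197], [222, 211], [189, 208], [228, 213], [243, 197], [243, 187], [236, 181], [197, 177]]
w1 blue [372.7 402.4] [42.4 43. ] 3.8 [[390, 383], [377, 391], [357, 391], [353, 383], [351, 412], [384, 414], [391, 425]]
w2 red [323.7 140.1] [67.5 51.2] 87.5 [[345, 106], [298, 111], [304, 174], [348, 171]]
w2 yellow [322.5 351.5] [54.4 41.7] 87.8 [[303, 325], [304, 379], [343, 377], [342, 331], [305, 331]]
w2 green [151.7  55.2] [80.9 37.4] 11.1 [[115, 35], [124, 42], [124, 56], [131, 52], [143, 61], [119, 62], [114, 56], [121, 67], [176, 79], [189, 75], [187, 52], [173, 42
[... 1960 characters left out ...]
 227], [334, 218]]
side0 yellow [456.5 164.1] [36.7 18.7] 9.7 [[440, 152], [445, 170], [463, 173], [474, 166], [476, 158], [453, 165]]
side0 green [402.6 295.8] [40.2 29.8] 52.4 [[406, 278], [384, 285], [384, 295], [400, 316], [410, 307], [421, 307], [423, 299]]
side0 green [273.9 293.4] [29.7 34.6] 77.5 [[285, 277], [262, 281], [264, 287], [257, 290], [262, 310], [289, 304]]
side0 green [296.4 191.2] [28.  39.4] 62.0 [[310, 177], [280, 185], [286, 212], [292, 201], [320, 194]]
side0 blue [427.8 324.7] [43.  34.4] 56.3 [[432, 304], [407, 315], [408, 326], [425, 349], [448, 337], [450, 330]]
side0 blue [286.4 172.7] [26.6 38.5] 61.3 [[300, 159], [271, 166], [276, 193], [281, 182], [309, 175]]
```

View pics/w2.png

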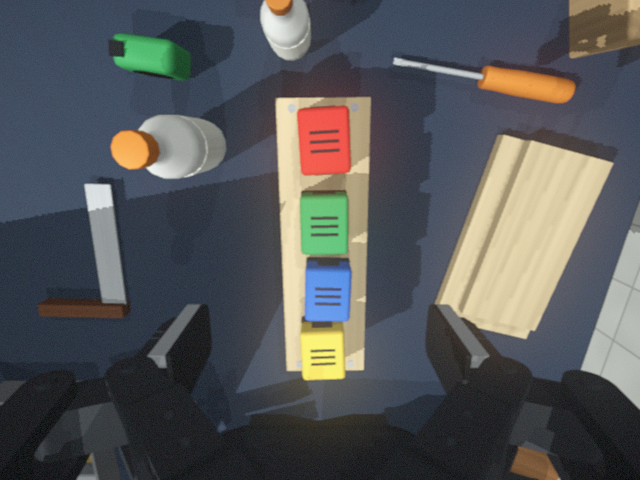

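The second wrist view shows all four pack tops: red (324,141), green (324,223), blue (328,290) and yellow (322,352), with central vent slots. Next I triangulate the slots and top-face outlines.

```bash
cat > meas.py <<'E'
from h import *
import h
h.HUE['green']=[(45,92)]
seed={'w2':dict(red=(324,141),green=(324,223),blue=(328,290),yellow=(322,352)),
'w1':dict(red=(375,290),green=(372,352)),
'top0':dict(red=(383,218),green=(424,213),blue=(462,208),yellow=(498,206)),
'side0':dict(red=(381,264),green=(403,296),blue=(428,325),yellow=(452,360))}
V={}
for n,S in seed.items():
    g=dict(np.load(n+".npz")); 
    for c,p in S.items():
        m=mask(g["img"],c,100,50); 
        cs=[q for q in cv2.findContours(m,0,1)[0] if cv2.pointPolygonTest(q,p,True)>-8 and cv2.contourArea(q)>150]
        q=max(cs,key=cv2.contourArea); hull=cv2.convexHull(q); full=cv2.fillPoly(np.zeros_like(m),[hull],255)
        r=14 if n=='w2' else 16 if n=='w1' else 9
        gray=g["img"].max(2).astype(float); Y,X=np.indices(m.shape)
        w=cv2.erode(full,np.ones((5,5)))>0; w&=(np.hypot(X-p[0],Y-p[1])<r)
        k=np.clip(np.percentile(gray[w],80)-gray,0,None)*w; k[k<40]=0
        V[n,c]=(g,((k*X).sum()/k.sum(),(k*Y).sum()/k.sum()),cv2.minAreaRect(hull))
if __name__=="__main__":
    for c in('red','green','blue','yellow'):
        for a,b in(('w2','top0'),('w2','side0'),('w1','w2'),('top0','side0')):
            if (a,c) in V: 
                X,e=tri(*V[a,c][:2],*V[b,c][:2]); print(c,a,b,np.round(V[a,c][1],1),np.round(V[b,c][1],1),X.round(4),e.round(4))
        g,_,r=V['w2',c]
        B=np.array([plane(g,x,0.12)[:2] for x in cv2.boxPoints(r)]); print(' outline w2 @.12',B.mean(0).round(4),np.linalg.norm(np.diff(B,axis=0),axis=1).round(4),[round(float(np.degrees(np.arctan2(*(B[i+1]-B[i])[::-1]))),1) for i in(0,1)])
        g,_,r=V['top0',c]
        B=np.array([plane(g,x,0.12)[:2] for x in cv2.boxPoints(r)]); print(' outline top @.12',B.mean(0).round(4),np.linalg.norm(np.diff(B,axis=0),axis=1).round(4),[round(float(np.degrees(np.arctan2(*(B[i+1]-B[i])[::-1]))),1) for i in(0,1)])
    caps={}
    for n,p in(('w1',(342,183)),('top0',(327,240)),('side0',(337,228))):
        g=dict(np.load(n+".npz")); hs=cv2.cvtColor(g["img"],cv2.COLOR_BGR2HSV); m=cv2.inRange(hs,(7,130,120),(20,255,255))
        q=min(cv2.findContours(m,0,1)[0],key=lambda q:abs(cv2.pointPolygonTest(q,p,True)) if cv2.pointPolygonTest(q,p,True)<0 else -1)
        caps[n]=(g,cv2.minEnclosingCircle(q)[0]); print(n,caps[n][1])
    print('glue',tri(*caps['w1'],*caps['top0']),tri(*caps['top0'],*caps['side0']))
E
python3 meas.py
```

```text
red w2 top0 [324.  140.9] [383.  216.3] [ 0.5471 -0.1078  0.1224] 0.0005
red w2 side0 [324.  140.9] [382.2 260.6] [ 0.5483 -0.1081  0.1243] 0.0025
red w1 w2 [375.8 291.5] [324.  140.9] [ 0.5474 -0.1076  0.1203] 0.0002
red top0 side0 [383.  216.3] [382.2 260.6] [ 0.5481 -0.1083  0.124 ] 0.0028
 outline w2 @.12 [ 0.547  -0.1077] [0.044  0.0572 0.0462] [8.0, -80.4]
 outline top @.12 [ 0.5448 -0.1076] [0.0597 0.0486 0.0592] [-81.5, -172.8]
green w2 top0 [324.2 224.8] [424.3 212.4] [ 0.5557 -0.1848  0.1161] 0.0019
green w2 side0 [324.2 224.8] [404.  291.9] [ 0.556  -0.1835  0.1193] 0.0016
green w1 w2 [372.9 358.4] [324.2 224.8] [ 0.5552 -0.183   0.1201] 0.0002
green top0 side0 [424.3 212.4] [404.  291.9] [ 0.5555 -0.185   0.1209] 0.001
 outline w2 @.12 [ 0.5549 -0.1815] [0.0586 0.0421 0.0586] [94.9, 5.6]
 outline top @.12 [ 0.5526 -0.1838] [0.0594 0.0479 0.059 ] [-83.3, -175.2]
blue w2 top0 [327.6 293.3] [462.5 206.8] [ 0.5676 -0.2584  0.1076] 0.0024
blue w2 side0 [327.6 293.3] [429.1 321.7] [ 0.5668 -0.2531  0.1186] 0.0019
blue top0 side0 [462.5 206.8] [429.1 321.7] [ 0.5659 -0.2554  0.1219] 0.0006
 outline w2 @.12 [ 0.5656 -0.2506] [0.0639 0.043  0.064 ] [93.5, 3.8]
 outline top @.12 [ 0.5631 -0.2547] [0.0598 0.0484 0.0594] [-84.2, -176.7]
yellow w2 top0 [322.4 356. ] [500.1 205.5] [ 0.5688 -0.3259  0.1166] 0.0015
yellow w2 side0 [322.4 356. ] [453.1 357.2] [ 0.5693 -0.3246  0.1191] 0.0029
yellow top0 side0 [500.1 205.5] [453.1 357.2] [ 0.5694 -0.3253  0.1202] 0.0015
 outline w2 @.12 [ 0.5671 -0.3175] [0.0444 0.0689 0.0467] [7.9, -81.5]
 outline top @.12 [ 0.5653 -0.3218] [0.0658 0.0492 0.0653] [-82.5, -175.7]
w1 (341.37677001953125, 183.14083862304688)
top0 (327.26922607421875, 240.11538696289062)
side0 (336.3488464355469, 225.55813598632812)
glue (array([ 0.50157511, -0.00479751,  0.12329112]), np.float64(0.00023431810359835146)) (array([ 0.5004288 , -0.0050503 ,  0.13434914]), np.float64(0.0004859497053571829))
```

The tops stand at 0.120, so the shoulders are at 0.082. Green comes first because the tool is already nearly over it at matching yaw.

move_arm:
  rows:
    - [-0.4,0.3,1,0,0,0,1]
    - [-0.4,0.3,3,0,0,0,1]
    - [0,0,4,0,0,0,1]
    - [0,0,4,0,0,0,1]
    - [0,0,3,0,0,0,1]
    - [0,0,2,0,0,0,1]
    - [0,0,1.2,0,0,0,1]
    - [0,0,0.8,0,0,0,1]
    - [0,0,0.5,0,0,0,1]
    - [0,0,0.2,0,0,0,1]
    - [0,0,0,0,0,0,1]
    - [0,0,0,0,0,0,1]

```text
time: 4.28
tool_pos: [0.5564, -0.1847, 0.1076]
tool_rot: [0.001, 0.672, 0.741, 0.0]
contact_force: [-0.2, 0.8, -0.0]
gripper_width: 1.001
grasp_force: 0.0
```

move_arm:
  rows:
    - [0,0,0,0,0,0,-1]
    - [0,0,0,0,0,0,-1]
    - [0,0,0,0,0,0,-1]
    - [0,0,0,0,0,0,-1]
    - [0,0,0,0,0,0,-1]
    - [0,0,0,0,0,0,-1]
    - [0,0,0,0,0,0,-1]
    - [0,0,0,0,0,0,-1]

```text
time: 4.95
tool_pos: [0.5559, -0.1847, 0.1071]
tool_rot: [0.001, 0.672, 0.741, 0.0]
contact_force: [-2.8, 0.8, 5.8]
gripper_width: 0.505
grasp_force: 60.4
```

```bash
cat > go.py <<'E'
import sys,numpy as np
from plant import manip
from scipy.spatial.transform import Rotation as Ro
# go.py x y z yaw : shift in tool axes (cm), after the turn about tool z (deg)
s=manip.state(); w,x,y,z=s["tool_rot"]; R=Ro.from_quat([x,y,z,w]).as_matrix()
yaw=np.degrees(np.arctan2(-R[0,0],R[1,0])); t=np.array(list(map(float,sys.argv[1:4]))); ty=float(sys.argv[4])
R2=R@Ro.from_rotvec([0,0,-(ty-yaw)],degrees=True).as_matrix()
print('t',s["time"],'pos',s["tool_pos"].round(4),'yaw',yaw.round(2),'tilt',np.degrees(np.arccos(-R[2,2])).round(2),'w',s["gripper_width"].round(3),s["grasp_force"])
print('turn',round(yaw-ty,2),'shift cm, old axes',(R.T@(t-s["tool_pos"])*100).round(2),'new axes',(R2.T@(t-s["tool_pos"])*100).round(2))
E
python3 go.py .4858 .1861 .24 1.5
python3 - <<'E'
from h import *
import h
h.HUE['green']=[(45,92)]
g=dict(np.load("top0.npz"));m=mask(g["img"],'green',100,50);m[:,:205]=0;m[:,255:]=0;m[:225]=0;m[280:]=0
cs,hh=cv2.findContours(m,cv2.RETR_CCOMP,1)
for q,k in zip(cs,hh[0]):
    if cv2.contourArea(q)>100: M=cv2.moments(q);print(k[3],cv2.contourArea(q),plane(g,(M['m10']/M['m00'],M['m01']/M['m00']),.082))
E
```

```text
-1 1221.0 [0.48405935 0.18757992 0.082     ]
2 441.5 [0.48466138 0.18652076 0.082     ]Traceback (most recent call last):
  File "go.py", line 8, in <module>
    print('t',s["time"],'pos',s["tool_pos"].round(4),'yaw',yaw.round(2),'tilt',np.degrees(np.arccos(-R[2,2])).round(2),'w',s["gripper_width"].round(3),s["grasp_force"])
                                                                                                                           ^^^^^^^^^^^^^^^^^^^^^^^^
AttributeError: 'float' object has no attribute 'round'
```

Green is gripped at 60 N. I'll lift it, then head for its charger.

move_arm:
  rows:
    - [0,0,-0.5,0,0,0,-1]
    - [0,0,-1.5,0,0,0,-1]
    - [0,0,-2.5,0,0,0,-1]
    - [0,0,-2.5,0,0,0,-1]
    - [0,0,-2.5,0,0,0,-1]
    - [0,0,-2.5,0,0,0,-1]
    - [0,0,-1.2,0,0,0,-1]
    - [0,0,-0.3,0,0,0,-1]
    - [0,0,0,0,0,0,-1]

```text
time: 5.7
tool_pos: [0.5555, -0.1844, 0.241]
tool_rot: [0.0, 0.672, 0.741, 0.0]
contact_force: [-0.3, 0.1, -2.7]
gripper_width: 0.499
grasp_force: 61.4
```

```bash
sed -i 's/s\["gripper_width"\].round(3)/round(float(s["gripper_width"]),3)/' go.py; python3 go.py .4855 .1861 .24 1.5
```

```text
t 5.7 pos [ 0.5555 -0.1844  0.241 ] yaw 5.56 tilt 0.03 w 0.499 61.433088378980756
turn 4.06 shift cm, old axes [37.55 -3.38  0.09] new axes [37.22 -6.03  0.09]
```

move_arm:
  rows:
    - [0,0,0,0,0,4.1,-1]
    - [1.5,-0.25,0,0,0,0,-1]
    - [3,-0.5,0,0,0,0,-1]
    - [3.6,-0.58,0,0,0,0,-1]
    - [3.6,-0.58,0,0,0,0,-1]
    - [3.6,-0.58,0,0,0,0,-1]
    - [3.6,-0.58,0,0,0,0,-1]
    - [3.6,-0.58,0,0,0,0,-1]
    - [3.6,-0.58,0,0,0,0,-1]
    - [3.6,-0.58,0,0,0,0,-1]
    - [3.6,-0.58,0,0,0,0,-1]
    - [2.4,-0.37,0,0,0,0,-1]
    - [1.5,-0.24,0,0,0,0,-1]
    - [0,0,0,0,0,0,-1]
    - [0,0,0,0,0,0,-1]
    - [0,0,0,0,0,0,-1]

```text
time: 7.03
tool_pos: [0.4852, 0.1856, 0.2394]
tool_rot: [-0.001, 0.698, 0.716, -0.001]
contact_force: [0.9, -0.6, -2.5]
gripper_width: 0.499
grasp_force: 61.5
```

```bash
python3 go.py .4855 .1861 .14 1.5; python3 - <<'E'
from plant import manip
from h import *
f=manip.grab_frame("wrist"); cv2.imwrite("pics/w3.png",f["img"]); np.savez("w3.npz",**f)
E
```

```text
t 7.0333 pos [0.4852 0.1856 0.2394] yaw 1.48 tilt 0.15 w 0.499 61.45059051923454
turn -0.02 shift cm, old axes [0.06 0.06 9.94] new axes [0.06 0.06 9.94]
```

View pics/w3.png

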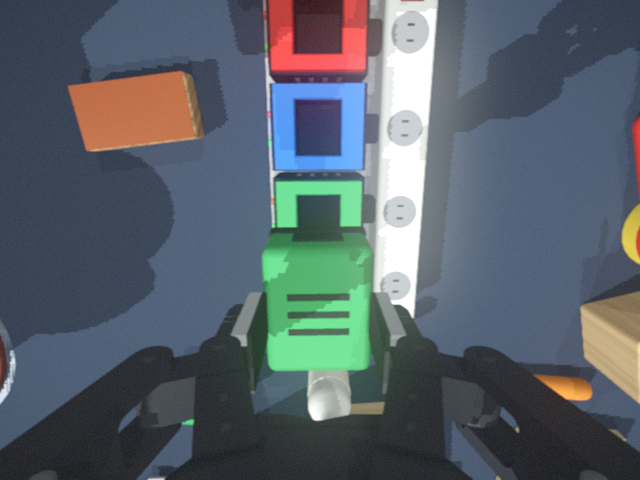

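The wrist view shows the green pack held square and its green well partly hidden at (319,212). The blue well at (318,128) and the red at (318,20) are clear, so I'll check them against the earlier estimates.

```bash
python3 - <<'E'
from h import *
W=dict(np.load("w3.npz"));T=dict(np.load("top0.npz"))
def hole(g,c,p):
    m=mask(g["img"],c,100,50); cs,hh=cv2.findContours(m,cv2.RETR_CCOMP,1)
    q=[q for q,k in zip(cs,hh[0]) if k[3]>=0 and cv2.pointPolygonTest(q,p,True)>0 and cv2.contourArea(q)>100]
    r=cv2.minAreaRect(q[0]); return r
a=hole(W,'blue',(318,128));b=hole(T,'blue',(190,252)); print(a,b,tri(W,a[0],T,b[0]),plane(W,a[0],.082),plane(T,b[0],.082))
B=np.array([plane(W,x,.082)[:2] for x in cv2.boxPoints(a)]);print(B.round(4).tolist())
# green hole's left/right edges in rows 200-220
hs=cv2.cvtColor(W["img"],cv2.COLOR_BGR2HSV)
v=hs[205:218,270:370,2].mean(0).round().astype(int);print(v.tolist())
E
```

```text
Traceback (most recent call last):
IndexError: list index out of range
```

```bash
cat > hole.py <<'E'
from h import *
def hole(g,p,thr=90):
    m=(g["img"].max(2)<thr).astype(np.uint8); cs=cv2.findContours(m,0,1)[0]
    q=[q for q in cs if cv2.pointPolygonTest(q,p,True)>0]
    return cv2.minAreaRect(q[0]) if q else None
E
python3 - <<'E'
from hole import *
W=dict(np.load("w3.npz"));T=dict(np.load("top0.npz"))
a=hole(W,(318,128));b=hole(T,(190,252)); print(a,b,tri(W,a[0],T,b[0]),plane(W,a[0],.082),plane(T,b[0],.082))
print('green cols',W["img"][208:216,270:370].max(2).mean(0).round().astype(int).tolist())
E
```

```text
Traceback (most recent call last):
TypeError: 'NoneType' object is not subscriptable
```

```bash
sed -i 's/m,0,1)/m,1,1)/; s/q\[0\]) if q/min(q,key=cv2.contourArea)) if q/' hole.py
python3 - <<'E'
from hole import *
W=dict(np.load("w3.npz"));T=dict(np.load("top0.npz"))
for t in(90,120):
    a=hole(W,(318,128),t);b=hole(T,(190,252),t); print(a,b)
    if a and b: print(tri(W,a[0],T,b[0]),plane(W,a[0],.082),plane(T,b[0],.082))
print('green cols',W["img"][208:216,270:370].max(2).mean(0).round().astype(int).tolist())
E
```

```text
None ((190.5, 252.5), (17.0, 19.0), 90.0)
((317.0, 127.0), (54.0, 44.0), 90.0) ((190.0, 252.0), (18.0, 20.0), 90.0)
(array([0.48256746, 0.26446127, 0.07596083]), np.float64(0.0011239827804408536)) [0.48207525 0.26452667 0.082     ] [0.48243611 0.26241987 0.082     ]
green cols [133, 169, 203, 204, 163, 116, 154, 204, 226, 228, 228, 228, 228, 228, 227, 228, 227, 227, 227, 227, 227, 227, 228, 228, 226, 208, 167, 117, 78, 68, 71, 73, 76, 74, 74, 76, 74, 75, 75, 76, 77, 75, 77, 78, 78, 79, 78, 79, 78, 79, 81, 80, 80, 82, 81, 82, 81, 82, 84, 84, 84, 85, 85, 87, 86, 86, 87, 87, 87, 114, 170, 210, 226, 229, 229, 229, 229, 229, 229, 229, 229, 229, 229, 229, 229, 230, 230, 229, 230, 227, 207, 155, 115, 111, 112, 112, 112, 113, 115, 113]
```

move_arm:
  rows:
    - [0.1,0,1,0,0,0,-1]
    - [0,0,2.5,0,0,0,-1]
    - [0,0,2.5,0,0,0,-1]
    - [0,0,1.2,0,0,0,-1]
    - [0,0,0.7,0,0,0,-1]
    - [0,0,0.6,0,0,0,-1]
    - [0,0,0.6,0,0,0,-1]
    - [0,0,0.6,0,0,0,-1]
    - [0,0,0.6,0,0,0,-1]
    - [0,0,0.6,0,0,0,-1]
    - [0,0,0.6,0,0,0,-1]
    - [0,0,0.6,0,0,0,-1]
    - [0,0,0.4,0,0,0,-1]
    - [0,0,0.2,0,0,0,-1]
    - [0,0,0,0,0,0,-1]
    - [0,0,0,0,0,0,-1]

```text
time: 8.42
tool_pos: [0.486, 0.187, 0.114]
tool_rot: [-0.0, 0.698, 0.716, 0.0]
contact_force: [0.2, 0.0, -3.1]
gripper_width: 0.501
grasp_force: 61.5
```

move_arm:
  rows:
    - [0,-0.05,0.2,0,0,0,-1]
    - [0,0,0.2,0,0,0,-1]
    - [0,0,0.1,0,0,0,-1]
    - [0,0,0.1,0,0,0,-1]
    - [0,0,0,0,0,0,-1]
    - [0,0,0,0,0,0,-1]

```text
time: 8.92
tool_pos: [0.4854, 0.187, 0.1079]
tool_rot: [-0.0, 0.698, 0.716, -0.0]
contact_force: [-0.6, -0.6, -1.9]
gripper_width: 0.498
grasp_force: 61.5
```

move_arm:
  rows:
    - [0,0,0.05,0,0,0,-1]
    - [0,0,0.05,0,0,0,-1]
    - [0,0,0,0,0,0,-1]
    - [0,0,0,0,0,0,-1]

```text
time: 9.25
tool_pos: [0.4856, 0.187, 0.1073]
tool_rot: [0.0, 0.698, 0.716, 0.0]
contact_force: [0.8, -1.2, -0.9]
gripper_width: 0.502
grasp_force: 61.8
```

move_arm:
  rows:
    - [0,0,0.05,0,0,0,-1]
    - [0,0,0.05,0,0,0,-1]
    - [0,0,0,0,0,0,-1]
    - [0,0,0,0,0,0,-1]

```text
time: 9.58
tool_pos: [0.4857, 0.1871, 0.1072]
tool_rot: [0.0, 0.698, 0.716, 0.0]
contact_force: [-4.2, -0.9, 5.5]
gripper_width: 0.5
grasp_force: 62.9
```

It is on the deck, with the force turned to +5.5 N. I'll release and rise.

move_arm:
  rows:
    - [0,0,0,0,0,0,0.2]
    - [0,0,0,0,0,0,1]
    - [0,0,0,0,0,0,1]
    - [0,0,0,0,0,0,1]
    - [0,0,0,0,0,0,1]
    - [0,0,0,0,0,0,1]
    - [0,0,-0.5,0,0,0,1]
    - [0,0,-1.5,0,0,0,1]
    - [0,0,-3,0,0,0,1]
    - [0,0,-3.5,0,0,0,1]
    - [0,0,-3,0,0,0,1]
    - [0,0,-1,0,0,0,1]
    - [0,0,0,0,0,0,1]

```text
time: 10.67
tool_pos: [0.4875, 0.1875, 0.2355]
tool_rot: [0.002, 0.698, 0.716, 0.003]
contact_force: [-0.6, 0.4, -0.0]
gripper_width: 1.0
grasp_force: 0.0
```

```bash
python3 go.py .5473 -.1078 .105 8.2; python3 - <<'E'
from plant import manip
from h import *
a=[]
for n in("side","wrist"):
    f=manip.grab_frame(n); np.savez(n+"4.npz",**f); a.append(f["img"])
cv2.imwrite("pics/w4.png",cv2.resize(np.hstack([a[0][100:350,230:430],a[1][200:450,200:440]]),None,fx=1.8,fy=1.8))
E
```

```text
t 10.6667 pos [0.4875 0.1875 0.2355] yaw 1.46 tilt 0.45 w 1.0 0.0
turn -6.74 shift cm, old axes [-29.69   5.12  13.05] new axes [-30.09   1.6   13.05]
```

View pics/w4.png

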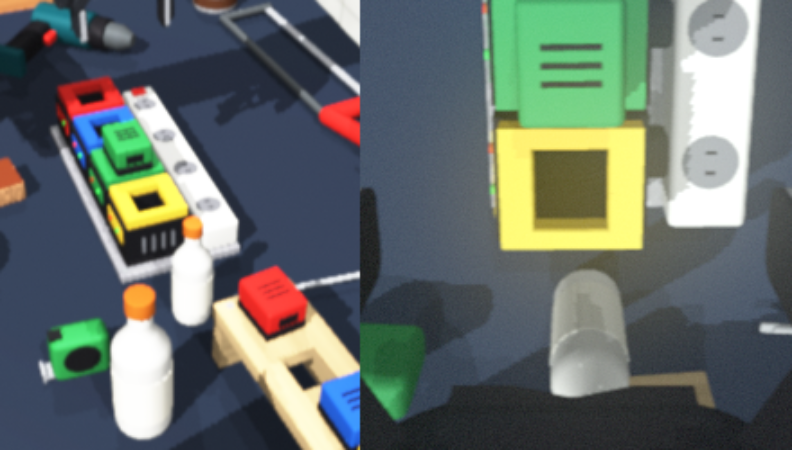

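Green sits square and fully down, and the glue bottle is untouched. Red is next.

move_arm:
  rows:
    - [0,0,0,0,0,-6.7,1]
    - [-1.5,0.16,0,0,0,0,1]
    - [-3.4,0.16,0,0,0,0,1]
    - [-3.4,0.16,0,0,0,0,1]
    - [-3.4,0.16,0,0,0,0,1]
    - [-3.4,0.16,0,0,0,0,1]
    - [-3.4,0.16,0,0,0,0,1]
    - [-3.4,0.16,0,0,0,0,1]
    - [-3.4,0.16,0,0,0,0,1]
    - [-3.4,0.16,0,0,0,0,1]
    - [-1.4,0.16,0,0,0,0,1]
    - [0,0,1.5,0,0,0,1]
    - [0,0,3,0,0,0,1]
    - [0,0,3.5,0,0,0,1]
    - [0,0,2.5,0,0,0,1]
    - [0,0,1.3,0,0,0,1]
    - [0,0,0.8,0,0,0,1]
    - [0,0,0.3,0,0,0,1]
    - [0,0,0,0,0,0,1]
    - [0,0,0,0,0,0,1]

```text
time: 12.43
tool_pos: [0.5451, -0.1089, 0.1036]
tool_rot: [0.001, 0.655, 0.756, 0.0]
contact_force: [0.6, 0.2, -0.0]
gripper_width: 1.002
grasp_force: 0.0
```

```bash
python3 go.py .5473 -.1078 .107 8.2
```

```text
t 12.4333 pos [ 0.5451 -0.1089  0.1036] yaw 8.17 tilt 0.15 w 1.002 0.0
turn -0.03 shift cm, old axes [ 0.08  0.23 -0.34] new axes [ 0.08  0.23 -0.34]
```

move_arm:
  rows:
    - [0.1,0.2,-0.3,0,0,0,1]
    - [0,0,0,0,0,0,1]
    - [0,0,0,0,0,0,-1]
    - [0,0,0,0,0,0,-1]
    - [0,0,0,0,0,0,-1]
    - [0,0,0,0,0,0,-1]
    - [0,0,0,0,0,0,-1]
    - [0,0,0,0,0,0,-1]
    - [0,0,0,0,0,0,-1]
    - [0,0,0,0,0,0,-1]

```text
time: 13.27
tool_pos: [0.5465, -0.1076, 0.1058]
tool_rot: [0.001, 0.655, 0.756, 0.0]
contact_force: [1.0, 0.5, 6.1]
gripper_width: 0.509
grasp_force: 61.2
```

move_arm:
  rows:
    - [0,0,-0.5,0,0,0,-1]
    - [0,0,-1.5,0,0,0,-1]
    - [0,0,-2.5,0,0,0,-1]
    - [0,0,-2.5,0,0,0,-1]
    - [0,0,-2.5,0,0,0,-1]
    - [0,0,-2.5,0,0,0,-1]
    - [0,0,-1.2,0,0,0,-1]
    - [0,0,-0.3,0,0,0,-1]
    - [0,0,0,0,0,0,-1]

```text
time: 14.02
tool_pos: [0.5457, -0.1074, 0.2397]
tool_rot: [-0.0, 0.655, 0.756, -0.0]
contact_force: [-0.4, 0.1, -3.6]
gripper_width: 0.51
grasp_force: 61.6
```

```bash
python3 go.py .481 .340 .24 1.5
```

```text
t 14.0167 pos [ 0.5457 -0.1074  0.2397] yaw 8.16 tilt 0.01 w 0.51 61.56858801841736
turn 6.66 shift cm, old axes [ 4.521e+01 -6.000e-02 -3.000e-02] new axes [ 4.49e+01 -5.30e+00 -3.00e-02]
```

move_arm:
  rows:
    - [0,0,0,0,0,6.7,-1]
    - [1.5,-0.18,0,0,0,0,-1]
    - [3,-0.35,0,0,0,0,-1]
    - [3.7,-0.44,0,0,0,0,-1]
    - [3.7,-0.44,0,0,0,0,-1]
    - [3.7,-0.44,0,0,0,0,-1]
    - [3.7,-0.44,0,0,0,0,-1]
    - [3.7,-0.44,0,0,0,0,-1]
    - [3.7,-0.44,0,0,0,0,-1]
    - [3.7,-0.44,0,0,0,0,-1]
    - [3.7,-0.44,0,0,0,0,-1]
    - [3.7,-0.44,0,0,0,0,-1]
    - [3.7,-0.44,0,0,0,0,-1]
    - [2.2,-0.25,0,0,0,0,-1]
    - [1.1,-0.13,0,0,0,0,-1]
    - [0,0,0,0,0,0,-1]
    - [0,0,0,0,0,0,-1]
    - [0,0,0,0,0,0,-1]

```text
time: 15.52
tool_pos: [0.4811, 0.338, 0.239]
tool_rot: [-0.0, 0.698, 0.716, -0.001]
contact_force: [1.4, 0.4, -2.7]
gripper_width: 0.51
grasp_force: 61.6
```

```bash
python3 go.py .481 .3393 .106 1.5
```

```text
t 15.5167 pos [0.4811 0.338  0.239 ] yaw 1.44 tilt 0.11 w 0.51 61.567243337631226
turn -0.06 shift cm, old axes [1.50e-01 1.00e-02 1.33e+01] new axes [1.50e-01 1.00e-02 1.33e+01]
```

move_arm:
  rows:
    - [0.1,0,1,0,0,0,-1]
    - [0,0,2.5,0,0,0,-1]
    - [0,0,2.5,0,0,0,-1]
    - [0,0,1.2,0,0,0,-1]
    - [0,0,0.7,0,0,0,-1]
    - [0,0,0.6,0,0,0,-1]
    - [0,0,0.6,0,0,0,-1]
    - [0,0,0.6,0,0,0,-1]
    - [0,0,0.6,0,0,0,-1]
    - [0,0,0.6,0,0,0,-1]
    - [0,0,0.6,0,0,0,-1]
    - [0,0,0.6,0,0,0,-1]
    - [0,0,0.4,0,0,0,-1]
    - [0,0,0.3,0,0,0,-1]
    - [0,0,0.2,0,0,0,-1]
    - [0,0,0,0,0,0,-1]
    - [0,0,0,0,0,0,-1]
    - [0,0,0,0,0,0,-1]

```text
time: 17.02
tool_pos: [0.4816, 0.3402, 0.1104]
tool_rot: [0.0, 0.698, 0.716, 0.0]
contact_force: [0.7, -0.1, -2.6]
gripper_width: 0.508
grasp_force: 61.6
```

move_arm:
  rows:
    - [0,0,0.1,0,0,0,-1]
    - [0,0,0.05,0,0,0,-1]
    - [0,0,0,0,0,0,-1]
    - [0,0,0,0,0,0,-1]

```text
time: 17.35
tool_pos: [0.4813, 0.3401, 0.1085]
tool_rot: [0.0, 0.698, 0.716, 0.0]
contact_force: [0.0, -1.1, -2.3]
gripper_width: 0.506
grasp_force: 61.6
```

move_arm:
  rows:
    - [0,0,0.1,0,0,0,-1]
    - [0,0,0.1,0,0,0,-1]
    - [0,0,0,0,0,0,-1]
    - [0,0,0,0,0,0,-1]

```text
time: 17.68
tool_pos: [0.4812, 0.3401, 0.1063]
tool_rot: [-0.0, 0.698, 0.716, -0.0]
contact_force: [0.2, 0.8, -2.4]
gripper_width: 0.505
grasp_force: 61.6
```

move_arm:
  rows:
    - [0,0,0.05,0,0,0,-1]
    - [0,0,0,0,0,0,-1]
    - [0,0,0,0,0,0,-1]

```text
time: 17.93
tool_pos: [0.4813, 0.3401, 0.106]
tool_rot: [-0.0, 0.698, 0.716, -0.0]
contact_force: [0.7, -0.1, -1.6]
gripper_width: 0.507
grasp_force: 61.6
```

move_arm:
  rows:
    - [0,0,0.05,0,0,0,-1]
    - [0,0,0.05,0,0,0,-1]
    - [0,0,0,0,0,0,-1]
    - [0,0,0,0,0,0,-1]

```text
time: 18.27
tool_pos: [0.4815, 0.3402, 0.1059]
tool_rot: [0.0, 0.698, 0.716, 0.0]
contact_force: [-2.8, -1.6, 3.4]
gripper_width: 0.505
grasp_force: 62.5
```

move_arm:
  rows:
    - [0,0,0,0,0,0,0.2]
    - [0,0,0,0,0,0,1]
    - [0,0,0,0,0,0,1]
    - [0,0,0,0,0,0,1]
    - [0,0,0,0,0,0,1]
    - [0,0,0,0,0,0,1]
    - [0,0,-0.5,0,0,0,1]
    - [0,0,-1.5,0,0,0,1]
    - [0,0,-3,0,0,0,1]
    - [0,0,-3.5,0,0,0,1]
    - [0,0,-3,0,0,0,1]
    - [0,0,-1,0,0,0,1]
    - [0,0,0,0,0,0,1]

```text
time: 19.35
tool_pos: [0.4833, 0.3411, 0.2349]
tool_rot: [0.001, 0.698, 0.716, 0.004]
contact_force: [0.0, -0.3, -0.1]
gripper_width: 1.001
grasp_force: 0.0
```

```bash
python3 go.py .566 -.2545 .107 4.5
```

```text
t 19.35 pos [0.4833 0.3411 0.2349] yaw 1.46 tilt 0.47 w 1.001 0.0
turn -3.04 shift cm, old axes [-59.8    6.66  12.62] new axes [-60.07   3.48  12.62]
```

move_arm:
  rows:
    - [0,0,0,0,0,-3,1]
    - [-1.6,0.2,0,0,0,0,1]
    - [-3.9,0.2,0,0,0,0,1]
    - [-3.9,0.2,0,0,0,0,1]
    - [-3.9,0.2,0,0,0,0,1]
    - [-3.9,0.2,0,0,0,0,1]
    - [-3.9,0.2,0,0,0,0,1]
    - [-3.9,0.2,0,0,0,0,1]
    - [-3.9,0.2,0,0,0,0,1]
    - [-3.9,0.2,0,0,0,0,1]
    - [-3.9,0.2,0,0,0,0,1]
    - [-3.9,0.2,0,0,0,0,1]
    - [-3.9,0.2,0,0,0,0,1]
    - [-3.9,0.2,0,0,0,0,1]
    - [-3.9,0.2,0,0,0,0,1]
    - [-3.9,0.2,0,0,0,0,1]
    - [-2.4,0.2,0,0,0,0,1]
    - [-1.4,0.2,0,0,0,0,1]
    - [0,0,0,0,0,0,1]
    - [0,0,0,0,0,0,1]

```text
time: 21.02
tool_pos: [0.5613, -0.2549, 0.2281]
tool_rot: [-0.002, 0.679, 0.734, -0.0]
contact_force: [0.4, 0.0, -0.1]
gripper_width: 1.0
grasp_force: 0.0
```

```bash
python3 go.py .566 -.2545 .107 4.5
```

```text
t 21.0167 pos [ 0.5613 -0.2549  0.2281] yaw 4.43 tilt 0.19 w 1.0 0.0
turn -0.07 shift cm, old axes [-0.03  0.5  12.11] new axes [-0.03  0.5  12.11]
```

move_arm:
  rows:
    - [0,0.5,1.5,0,0,0,1]
    - [0,0,3,0,0,0,1]
    - [0,0,3,0,0,0,1]
    - [0,0,2.2,0,0,0,1]
    - [0,0,1.2,0,0,0,1]
    - [0,0,0.8,0,0,0,1]
    - [0,0,0.3,0,0,0,1]
    - [0,0,0,0,0,0,1]
    - [0,0,0,0,0,0,1]
    - [0,0,0,0,0,0,1]

```text
time: 21.85
tool_pos: [0.568, -0.2556, 0.112]
tool_rot: [0.002, 0.679, 0.734, 0.0]
contact_force: [-0.9, -0.1, 0.9]
gripper_width: 0.999
grasp_force: 0.0
```

move_arm:
  rows:
    - [0,0,0,0,0,0,-1]
    - [0,0,0,0,0,0,-1]
    - [0,0,0,0,0,0,-1]
    - [0,0,0,0,0,0,-1]
    - [0,0,0,0,0,0,-1]
    - [0,0,0,0,0,0,-1]
    - [0,0,0,0,0,0,-1]
    - [0,0,0,0,0,0,-1]

```text
time: 22.52
tool_pos: [0.5675, -0.2558, 0.1118]
tool_rot: [0.001, 0.679, 0.734, 0.0]
contact_force: [-2.2, -0.1, 5.4]
gripper_width: 0.001
grasp_force: 2.8
```

move_arm:
  rows:
    - [0,0,-0.5,0,0,0,-1]
    - [0,0,-1.5,0,0,0,-1]
    - [0,0,-2.5,0,0,0,-1]
    - [0,0,-2.5,0,0,0,-1]
    - [0,0,-2.5,0,0,0,-1]
    - [0,0,-2.5,0,0,0,-1]
    - [0,0,-1.2,0,0,0,-1]
    - [0,0,-0.3,0,0,0,-1]
    - [0,0,0,0,0,0,-1]
    - [0,0,0,0,0,0,-1]

```text
time: 23.35
tool_pos: [0.5662, -0.2547, 0.2431]
tool_rot: [-0.001, 0.679, 0.734, -0.0]
contact_force: [-0.5, -0.0, -1.9]
gripper_width: -0.002
grasp_force: 0.0
```

```bash
python3 go.py .483 .263 .24 1.5
```

```text
t 23.35 pos [ 0.5662 -0.2547  0.2431] yaw 4.46 tilt 0.15 w -0.002 0.0
turn 2.96 shift cm, old axes [52.26 -4.28  0.4 ] new axes [51.97 -6.96  0.4 ]
```

The jaws shut on nothing. I'll look before acting.

```bash
python3 - <<'E'
from plant import manip
from h import *
a=[]
for n in("top","side","wrist"):
    f=manip.grab_frame(n); np.savez(n+"5.npz",**f); a.append(f["img"])
cv2.imwrite("pics/v5.png",np.hstack([a[0][150:450,230:580],a[1][150:450,240:640]]))
E
```

```text
(no output)
```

View pics/v5.png

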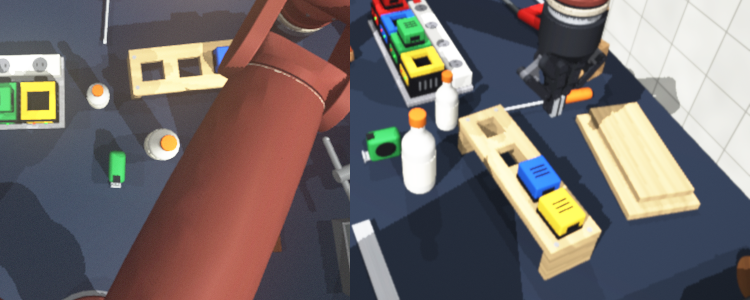

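Blue still stands in the caddy at about its old place, at (430,327) in the full side view. I'll open the jaws and go back to the w2 vantage to compare.

move_arm:
  rows:
    - [1.5,0,-1,0,0,0,1]
    - [3,0,-1.5,0,0,0,1]
    - [2.5,0,-1.5,0,0,0,1]
    - [1,0,-1,0,0,0,1]
    - [0,0,-1,0,0,0,1]
    - [0,0,0,0,0,0,1]
    - [0,0,0,0,0,0,1]
    - [0,0,0,0,0,0,1]

```text
time: 24.17
tool_pos: [0.5603, -0.1761, 0.3039]
tool_rot: [-0.001, 0.679, 0.734, -0.0]
contact_force: [-0.3, -0.3, -0.4]
gripper_width: 1.0
grasp_force: 0.0
```

```bash
python3 - <<'E'
from plant import manip
from h import *
a=[]
for n in("side","wrist"):
    f=manip.grab_frame(n); np.savez(n+"6.npz",**f); a.append(f["img"])
cv2.imwrite("pics/v6.png",np.hstack([cv2.resize(a[0][270:420,370:500],None,fx=2.6,fy=2.6),cv2.resize(a[1][220:420,240:440],None,fx=1.95,fy=1.95)]))
E
python3 go.py .566 -.2545 .104 4.5
```

```text
t 24.2667 pos [ 0.5602 -0.176   0.3035] yaw 4.39 tilt 0.13 w 1.002 0.0
turn -0.11 shift cm, old axes [-7.89  0.02 19.94] new axes [-7.890e+00  1.000e-02  1.994e+01]
```

View pics/v6.png

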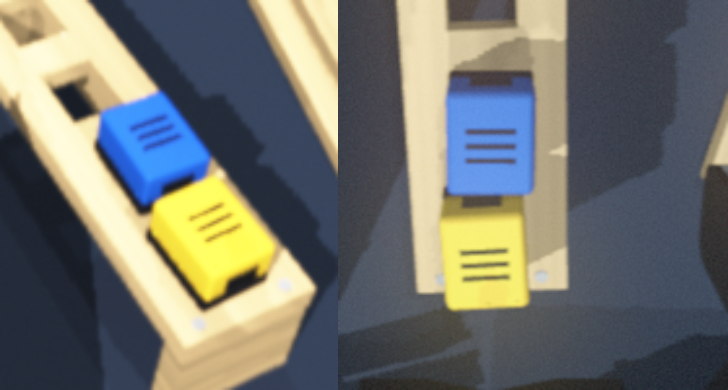

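Blue stands upright and looks undisturbed: slots at wrist (318,295) and side (430,322), with yellow's at (315,356) and (454,356). I'll remeasure both.

```bash
python3 - <<'E'
from meas import *
W=dict(np.load("wrist6.npz"));S=dict(np.load("side6.npz"));W2=dict(np.load("w2.npz"))
def slot(g,p,r):
    gray=g["img"].max(2).astype(float);Y,X=np.indices(gray.shape);w=np.hypot(X-p[0],Y-p[1])<r
    k=np.clip(np.percentile(gray[w],75)-gray,0,None)*w;k[k<25]=0;return (k*X).sum()/k.sum(),(k*Y).sum()/k.sum()
def edges(g,c,p):
    m=mask(g["img"],c,100,50);q=max([q for q in cv2.findContours(m,0,1)[0] if cv2.pointPolygonTest(q,p,True)>-8],key=cv2.contourArea)
    B=np.array([plane(g,x,.12)[:2] for x in cv2.boxPoints(cv2.minAreaRect(cv2.convexHull(q)))]);return B.mean(0).round(4),B.round(3).tolist()
for c,p,q in(('blue',(318,295),(430,322)),('yellow',(315,356),(454,356))):
    a=slot(W,p,15);b=slot(S,q,9); print(c,a,b,tri(W,a,S,b),plane(W,a,.12),edges(W,c,p),edges(W2,c,{'blue':(328,290),'yellow':(322,352)}[c]))
E
```

```text
blue (np.float64(318.00497059067186), np.float64(294.3787175876067)) (np.float64(429.7680148768015), np.float64(320.45048814504884)) (array([ 0.56690385, -0.2538994 ,  0.12284728]), np.float64(0.0019422325473673814)) [ 0.56611244 -0.25472465  0.12      ] (array([ 0.5658, -0.2503]), [[0.542, -0.22], [0.585, -0.217], [0.59, -0.28], [0.546, -0.284]]) (array([ 0.5656, -0.2506]), [[0.546, -0.284], [0.542, -0.22], [0.585, -0.217], [0.591, -0.281]])
yellow (np.float64(314.9339050992822), np.float64(355.4630371958609)) (np.float64(453.16448472641827), np.float64(355.3078214165827)) (array([ 0.56939792, -0.32344771,  0.12234314]), np.float64(0.0027146901172901867)) [ 0.5682498  -0.32429185  0.12      ] (array([ 0.5672, -0.3175]), [[0.541, -0.286], [0.585, -0.28], [0.595, -0.348], [0.548, -0.355]]) (array([ 0.5671, -0.3175]), [[0.541, -0.286], [0.585, -0.28], [0.595, -0.348], [0.549, -0.355]])
```

Blue is undisturbed at (0.566, -0.2545), so the pads must have slid off near its top: the TCP was at 0.112, against 0.106 for the good grasps. I'll retry lower and check the grip before lifting.

move_arm:
  rows:
    - [-1.5,0,0,0,0,0,1]
    - [-3,0,1,0,0,0,1]
    - [-2.4,0,2,0,0,0,1]
    - [-1,0,3,0,0,0,1]
    - [0,0,4,0,0,0,1]
    - [0,0,4,0,0,0,1]
    - [0,0,2.5,0,0,0,1]
    - [0,0,1.5,0,0,0,1]
    - [0,0,1,0,0,0,1]
    - [0,0,0.5,0,0,0,1]
    - [0,0,0.2,0,0,0,1]
    - [0,0,0,0,0,0,1]
    - [0,0,0,0,0,0,1]
    - [0,0,0,0,0,0,1]

```text
time: 25.43
tool_pos: [0.5677, -0.2547, 0.1098]
tool_rot: [0.001, 0.679, 0.734, 0.0]
contact_force: [-0.1, 0.1, 0.4]
gripper_width: 0.999
grasp_force: 0.0
```

```bash
python3 go.py .566 -.2545 .105 4.5
```

```text
t 25.4333 pos [ 0.5677 -0.2547  0.1098] yaw 4.46 tilt 0.17 w 0.999 0.0
turn -0.04 shift cm, old axes [ 0.03 -0.17  0.48] new axes [ 0.03 -0.17  0.48]
```

move_arm:
  rows:
    - [0,-0.15,0.3,0,0,0,1]
    - [0,0,0.2,0,0,0,1]
    - [0,0,0,0,0,0,1]
    - [0,0,0,0,0,0,1]
    - [0,0,0,0,0,0,0]
    - [0,0,0,0,0,0,-1]
    - [0,0,0,0,0,0,-1]
    - [0,0,0,0,0,0,-1]
    - [0,0,0,0,0,0,-1]
    - [0,0,0,0,0,0,-1]
    - [0,0,0,0,0,0,-1]
    - [0,0,0,0,0,0,-1]

```text
time: 26.43
tool_pos: [0.5657, -0.2544, 0.1036]
tool_rot: [0.001, 0.679, 0.734, 0.0]
contact_force: [1.5, -0.3, 3.2]
gripper_width: 0.513
grasp_force: 61.8
```

Blue is gripped at 62 N. I'll lift it.

move_arm:
  rows:
    - [0,0,-0.5,0,0,0,-1]
    - [0,0,-1.5,0,0,0,-1]
    - [0,0,-2.5,0,0,0,-1]
    - [0,0,-2.5,0,0,0,-1]
    - [0,0,-2.5,0,0,0,-1]
    - [0,0,-2.5,0,0,0,-1]
    - [0,0,-1.4,0,0,0,-1]
    - [0,0,-0.4,0,0,0,-1]
    - [0,0,0,0,0,0,-1]

```text
time: 27.18
tool_pos: [0.5655, -0.2543, 0.2416]
tool_rot: [0.001, 0.679, 0.734, 0.0]
contact_force: [-0.2, 0.2, -3.1]
gripper_width: 0.509
grasp_force: 61.7
```

```bash
python3 go.py .483 .263 .24 1.5
```

```text
t 27.1833 pos [ 0.5655 -0.2543  0.2416] yaw 4.46 tilt 0.06 w 0.509 61.67039394378662
turn 2.96 shift cm, old axes [52.22 -4.2   0.12] new axes [51.93 -6.89  0.12]
```

move_arm:
  rows:
    - [0,0,0,0,0,3,-1]
    - [1.5,-0.2,0,0,0,0,-1]
    - [3,-0.4,0,0,0,0,-1]
    - [3.7,-0.49,0,0,0,0,-1]
    - [3.7,-0.49,0,0,0,0,-1]
    - [3.7,-0.49,0,0,0,0,-1]
    - [3.7,-0.49,0,0,0,0,-1]
    - [3.7,-0.49,0,0,0,0,-1]
    - [3.7,-0.49,0,0,0,0,-1]
    - [3.7,-0.49,0,0,0,0,-1]
    - [3.7,-0.49,0,0,0,0,-1]
    - [3.7,-0.49,0,0,0,0,-1]
    - [3.7,-0.49,0,0,0,0,-1]
    - [3.7,-0.49,0,0,0,0,-1]
    - [3.7,-0.49,0,0,0,0,-1]
    - [2,-0.27,0,0,0,0,-1]
    - [1,-0.14,0,0,0,0,-1]
    - [0,0,0,0,0,0,-1]
    - [0,0,0,0,0,0,-1]
    - [0,0,0,0,0,0,-1]

```text
time: 28.85
tool_pos: [0.4831, 0.2618, 0.2402]
tool_rot: [-0.0, 0.698, 0.716, -0.001]
contact_force: [0.7, -1.0, -2.8]
gripper_width: 0.51
grasp_force: 61.7
```

```bash
python3 go.py .483 .263 .104 1.5
```

```text
t 28.85 pos [0.4831 0.2618 0.2402] yaw 1.41 tilt 0.09 w 0.51 61.67057275772095
turn -0.09 shift cm, old axes [1.400e-01 1.000e-02 1.362e+01] new axes [1.400e-01 1.000e-02 1.362e+01]
```

move_arm:
  rows:
    - [0.1,0,1,0,0,0,-1]
    - [0,0,2.5,0,0,0,-1]
    - [0,0,2.5,0,0,0,-1]
    - [0,0,1.5,0,0,0,-1]
    - [0,0,0.8,0,0,0,-1]
    - [0,0,0.6,0,0,0,-1]
    - [0,0,0.6,0,0,0,-1]
    - [0,0,0.6,0,0,0,-1]
    - [0,0,0.6,0,0,0,-1]
    - [0,0,0.6,0,0,0,-1]
    - [0,0,0.6,0,0,0,-1]
    - [0,0,0.6,0,0,0,-1]
    - [0,0,0.4,0,0,0,-1]
    - [0,0,0.2,0,0,0,-1]
    - [0,0,0.2,0,0,0,-1]
    - [0,0,0,0,0,0,-1]
    - [0,0,0,0,0,0,-1]
    - [0,0,0,0,0,0,-1]

```text
time: 30.35
tool_pos: [0.4835, 0.264, 0.1084]
tool_rot: [0.0, 0.698, 0.716, 0.0]
contact_force: [0.3, 0.4, -1.7]
gripper_width: 0.511
grasp_force: 61.7
```

move_arm:
  rows:
    - [0,0,0.1,0,0,0,-1]
    - [0,0,0.1,0,0,0,-1]
    - [0,0,0.1,0,0,0,-1]
    - [0,0,0,0,0,0,-1]
    - [0,0,0,0,0,0,-1]

```text
time: 30.77
tool_pos: [0.4831, 0.2638, 0.1049]
tool_rot: [-0.0, 0.698, 0.716, -0.0]
contact_force: [-0.2, 0.0, -2.4]
gripper_width: 0.513
grasp_force: 61.7
```

move_arm:
  rows:
    - [0,0,0.1,0,0,0,-1]
    - [0,0,0.05,0,0,0,-1]
    - [0,0,0,0,0,0,-1]
    - [0,0,0,0,0,0,-1]

```text
time: 31.1
tool_pos: [0.4832, 0.2639, 0.1036]
tool_rot: [0.0, 0.698, 0.716, 0.0]
contact_force: [0.3, 0.3, -1.4]
gripper_width: 0.51
grasp_force: 61.7
```

move_arm:
  rows:
    - [0,0,0.05,0,0,0,-1]
    - [0,0,0,0,0,0,-1]
    - [0,0,0,0,0,0,-1]

```text
time: 31.35
tool_pos: [0.4833, 0.2639, 0.1036]
tool_rot: [0.0, 0.698, 0.716, 0.0]
contact_force: [-2.5, -0.3, 3.0]
gripper_width: 0.513
grasp_force: 62.2
```

Blue is seated, with force +3 N. I'll release, rise and go for yellow.

move_arm:
  rows:
    - [0,0,0,0,0,0,0.2]
    - [0,0,0,0,0,0,1]
    - [0,0,0,0,0,0,1]
    - [0,0,0,0,0,0,1]
    - [0,0,0,0,0,0,1]
    - [0,0,0,0,0,0,1]
    - [0,0,-0.5,0,0,0,1]
    - [0,0,-1.5,0,0,0,1]
    - [0,0,-3,0,0,0,1]
    - [0,0,-3.5,0,0,0,1]
    - [0,0,-3.5,0,0,0,1]
    - [0,0,-1,0,0,0,1]
    - [0,0,0,0,0,0,1]
    - [0,0,0,0,0,0,1]

```text
time: 32.52
tool_pos: [0.4833, 0.2639, 0.2332]
tool_rot: [0.0, 0.698, 0.716, 0.0]
contact_force: [0.2, -0.7, 0.3]
gripper_width: 0.999
grasp_force: 0.0
```

```bash
python3 go.py .569 -.325 .105 8
```

```text
t 32.5167 pos [0.4833 0.2639 0.2332] yaw 1.46 tilt 0.05 w 0.999 0.0
turn -6.54 shift cm, old axes [-59.09   7.06  12.81] new axes [-59.51   0.28  12.81]
```

move_arm:
  rows:
    - [0,0,0,0,0,-6.5,1]
    - [-1.6,0.02,0,0,0,0,1]
    - [-3.9,0.02,0,0,0,0,1]
    - [-3.9,0.02,0,0,0,0,1]
    - [-3.9,0.02,0,0,0,0,1]
    - [-3.9,0.02,0,0,0,0,1]
    - [-3.9,0.02,0,0,0,0,1]
    - [-3.9,0.02,0,0,0,0,1]
    - [-3.9,0.02,0,0,0,0,1]
    - [-3.9,0.02,0,0,0,0,1]
    - [-3.9,0.02,0,0,0,0,1]
    - [-3.9,0.02,0,0,0,0,1]
    - [-3.9,0.02,0,0,0,0,1]
    - [-3.9,0.02,0,0,0,0,1]
    - [-3.9,0.02,0,0,0,0,1]
    - [-3.9,0.02,0,0,0,0,1]
    - [-2.2,0.02,0,0,0,0,1]
    - [-1.1,0.02,0,0,0,0,1]
    - [0,0,0,0,0,0,1]
    - [0,0,0,0,0,0,1]

```text
time: 34.18
tool_pos: [0.5682, -0.3239, 0.2308]
tool_rot: [-0.002, 0.656, 0.754, 0.0]
contact_force: [0.8, 0.6, 0.2]
gripper_width: 1.003
grasp_force: 0.0
```

```bash
python3 go.py .569 -.325 .105 8
```

```text
t 34.1833 pos [ 0.5682 -0.3239  0.2308] yaw 7.95 tilt 0.22 w 1.003 0.0
turn -0.05 shift cm, old axes [-0.16  0.09 12.58] new axes [-0.16  0.09 12.58]
```

move_arm:
  rows:
    - [-0.1,0,1.5,0,0,0,1]
    - [0,0,3,0,0,0,1]
    - [0,0,3,0,0,0,1]
    - [0,0,2.2,0,0,0,1]
    - [0,0,1.4,0,0,0,1]
    - [0,0,0.8,0,0,0,1]
    - [0,0,0.4,0,0,0,1]
    - [0,0,0.1,0,0,0,1]
    - [0,0,0,0,0,0,1]
    - [0,0,0,0,0,0,1]
    - [0,0,0,0,0,0,1]

```text
time: 35.1
tool_pos: [0.5699, -0.3265, 0.1108]
tool_rot: [0.001, 0.656, 0.754, 0.0]
contact_force: [-1.3, -0.4, -0.0]
gripper_width: 1.0
grasp_force: 0.0
```

```bash
python3 go.py .569 -.325 .105 8
```

```text
t 35.1 pos [ 0.5699 -0.3265  0.1108] yaw 7.96 tilt 0.16 w 1.0 0.0
turn -0.04 shift cm, old axes [ 0.16 -0.07  0.58] new axes [ 0.16 -0.07  0.58]
```

move_arm:
  rows:
    - [0.15,-0.1,0.4,0,0,0,1]
    - [0,0,0.2,0,0,0,1]
    - [0,0,0,0,0,0,1]
    - [0,0,0,0,0,0,1]
    - [0,0,0,0,0,0,0]
    - [0,0,0,0,0,0,-1]
    - [0,0,0,0,0,0,-1]
    - [0,0,0,0,0,0,-1]
    - [0,0,0,0,0,0,-1]
    - [0,0,0,0,0,0,-1]
    - [0,0,0,0,0,0,-1]
    - [0,0,0,0,0,0,-1]

```text
time: 36.1
tool_pos: [0.5682, -0.3249, 0.1036]
tool_rot: [0.001, 0.656, 0.754, 0.0]
contact_force: [0.1, -0.4, 2.6]
gripper_width: 0.512
grasp_force: 61.6
```

move_arm:
  rows:
    - [0,0,-0.5,0,0,0,-1]
    - [0,0,-1.5,0,0,0,-1]
    - [0,0,-2.5,0,0,0,-1]
    - [0,0,-2.5,0,0,0,-1]
    - [0,0,-2.5,0,0,0,-1]
    - [0,0,-2.5,0,0,0,-1]
    - [0,0,-1.4,0,0,0,-1]
    - [0,0,-0.4,0,0,0,-1]
    - [0,0,0,0,0,0,-1]

```text
time: 36.85
tool_pos: [0.5683, -0.3248, 0.2425]
tool_rot: [0.001, 0.656, 0.754, 0.0]
contact_force: [0.0, -0.2, -2.4]
gripper_width: 0.515
grasp_force: 61.5
```

```bash
python3 go.py .487 .1105 .24 1.5
```

```text
t 36.85 pos [ 0.5683 -0.3248  0.2425] yaw 7.96 tilt 0.14 w 0.515 61.50259494781494
turn 6.46 shift cm, old axes [44.24 -2.02  0.18] new axes [43.73 -6.98  0.18]
```

move_arm:
  rows:
    - [0,0,0,0,0,6.5,-1]
    - [1.5,-0.24,0,0,0,0,-1]
    - [3,-0.48,0,0,0,0,-1]
    - [3.7,-0.59,0,0,0,0,-1]
    - [3.7,-0.59,0,0,0,0,-1]
    - [3.7,-0.59,0,0,0,0,-1]
    - [3.7,-0.59,0,0,0,0,-1]
    - [3.7,-0.59,0,0,0,0,-1]
    - [3.7,-0.59,0,0,0,0,-1]
    - [3.7,-0.59,0,0,0,0,-1]
    - [3.7,-0.59,0,0,0,0,-1]
    - [3.7,-0.59,0,0,0,0,-1]
    - [3.7,-0.59,0,0,0,0,-1]
    - [1.5,-0.24,0,0,0,0,-1]
    - [0.7,-0.12,0,0,0,0,-1]
    - [0,0,0,0,0,0,-1]
    - [0,0,0,0,0,0,-1]
    - [0,0,0,0,0,0,-1]

```text
time: 38.35
tool_pos: [0.4868, 0.1095, 0.2403]
tool_rot: [-0.0, 0.698, 0.716, -0.001]
contact_force: [0.6, 1.0, -0.5]
gripper_width: 0.516
grasp_force: 61.5
```

```bash
python3 go.py .487 .1105 .104 1.5
```

```text
t 38.35 pos [0.4868 0.1095 0.2403] yaw 1.41 tilt 0.07 w 0.516 61.53389811515808
turn -0.09 shift cm, old axes [ 0.1   0.03 13.63] new axes [ 0.1   0.03 13.63]
```

move_arm:
  rows:
    - [0,0,1,0,0,0,-1]
    - [0,0,2.5,0,0,0,-1]
    - [0,0,2.5,0,0,0,-1]
    - [0,0,1.5,0,0,0,-1]
    - [0,0,0.8,0,0,0,-1]
    - [0,0,0.6,0,0,0,-1]
    - [0,0,0.6,0,0,0,-1]
    - [0,0,0.6,0,0,0,-1]
    - [0,0,0.6,0,0,0,-1]
    - [0,0,0.6,0,0,0,-1]
    - [0,0,0.6,0,0,0,-1]
    - [0,0,0.6,0,0,0,-1]
    - [0,0,0.4,0,0,0,-1]
    - [0,0,0.2,0,0,0,-1]
    - [0,0,0.2,0,0,0,-1]
    - [0,0,0,0,0,0,-1]
    - [0,0,0,0,0,0,-1]
    - [0,0,0,0,0,0,-1]

```text
time: 39.85
tool_pos: [0.4872, 0.1105, 0.1084]
tool_rot: [0.0, 0.698, 0.716, 0.0]
contact_force: [0.8, -0.8, -2.0]
gripper_width: 0.512
grasp_force: 61.5
```

move_arm:
  rows:
    - [0,0,0.1,0,0,0,-1]
    - [0,0,0.1,0,0,0,-1]
    - [0,0,0.1,0,0,0,-1]
    - [0,0,0,0,0,0,-1]
    - [0,0,0,0,0,0,-1]

```text
time: 40.27
tool_pos: [0.4869, 0.1105, 0.1049]
tool_rot: [-0.0, 0.698, 0.716, -0.0]
contact_force: [0.1, 0.6, -1.7]
gripper_width: 0.513
grasp_force: 61.5
```

move_arm:
  rows:
    - [0,0,0.1,0,0,0,-1]
    - [0,0,0.05,0,0,0,-1]
    - [0,0,0,0,0,0,-1]
    - [0,0,0,0,0,0,-1]

```text
time: 40.6
tool_pos: [0.487, 0.1105, 0.1036]
tool_rot: [0.0, 0.698, 0.716, 0.0]
contact_force: [-0.2, -0.3, -0.5]
gripper_width: 0.514
grasp_force: 61.6
```

move_arm:
  rows:
    - [0,0,0.05,0,0,0,-1]
    - [0,0,0,0,0,0,-1]
    - [0,0,0,0,0,0,-1]

```text
time: 40.85
tool_pos: [0.487, 0.1106, 0.1036]
tool_rot: [0.0, 0.698, 0.716, -0.0]
contact_force: [-2.2, -1.2, 4.7]
gripper_width: 0.511
grasp_force: 62.1
```

Yellow is seated, with force +4.7 N. I'll release, rise and clear the view for the final check.

move_arm:
  rows:
    - [0,0,0,0,0,0,0.2]
    - [0,0,0,0,0,0,1]
    - [0,0,0,0,0,0,1]
    - [0,0,0,0,0,0,1]
    - [0,0,0,0,0,0,1]
    - [0,0,0,0,0,0,1]
    - [0,0,-0.5,0,0,0,1]
    - [0,0,-1.5,0,0,0,1]
    - [0,0,-3,0,0,0,1]
    - [0,0,-3.5,0,0,0,1]
    - [0,0,-3.5,0,0,0,1]
    - [0,0,-3,0,0,0,1]
    - [-2,0,-3,0,0,0,1]
    - [-3.5,0,-1,0,0,0,1]
    - [-3.5,0,0,0,0,0,1]
    - [-3.5,0,0,0,0,0,1]
    - [-2,0,0,0,0,0,1]
    - [0,0,0,0,0,0,1]
    - [0,0,0,0,0,0,1]
    - [0,0,0,0,0,0,1]

```text
time: 42.52
tool_pos: [0.4906, -0.0339, 0.2932]
tool_rot: [-0.0, 0.698, 0.716, 0.0]
contact_force: [-0.7, -0.2, 0.1]
gripper_width: 0.999
grasp_force: 0.0
```

```bash
python3 - <<'E'
from plant import manip
from h import *
a=[]
for n in("side","wrist","top"):
    f=manip.grab_frame(n); np.savez(n+"7.npz",**f); a.append(f["img"])
cv2.imwrite("pics/v7.png",np.hstack([cv2.resize(a[0][110:300,230:380],None,fx=2.5,fy=2.5),cv2.resize(a[1][0:240,200:440],(400,475)[0:1]*2) [:475] if 0 else cv2.resize(a[1][0:285,200:440],(400,475))]))
s=manip.state();print(s["time"],s["tool_pos"])
E
```

```text
42.6667 [ 0.4906471  -0.03333247  0.29303217]
```

View pics/v7.png

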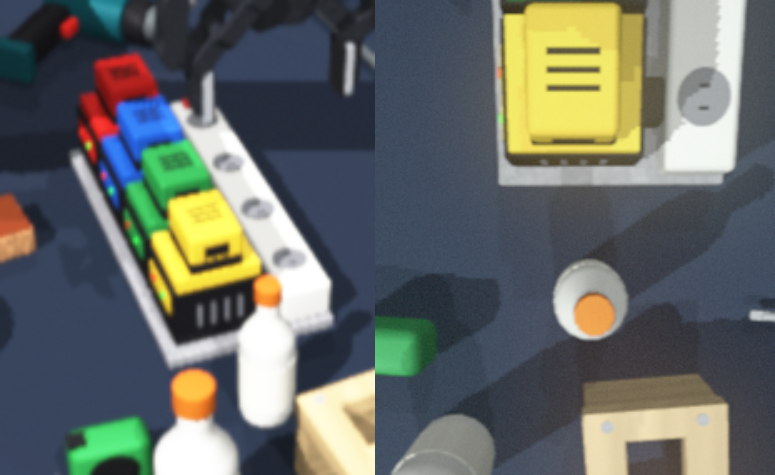

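The final view shows all four packs seated level in the chargers of their own colour, at side crop (127,70), (150,120), (175,165) and (205,230). The glue bottle is standing in place, so I'm handing in.

```bash
python3 -c "
from plant import manip
print(manip.job_done())"
```

```text
the job is handed in; nothing more can be done
None
```

All four packs are lowered into the chargers of their own colour and released, the glue bottle is still standing where it was, and the job is handed in at about 43 s (verdict not shown); blue needed a second grasp after the first one closed on nothing.

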